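Start and close a lugged canister cap

TASK

The yellow cap on one of the two sample canisters was only laid on and sits high, on top of the threads. Take it by its bar grip and, without lifting it off, turn it backward (anticlockwise from above) until it drops onto the canister's shoulder, then turn it forward (clockwise) until it comes to its stop, so that it is fully closed, and let go. Leave the white-capped canister as it is.

Things in the scene. Friction and masses are not known exactly. Their poses are not given: they have to be found in the camera images.
- cap_grip (a point): Centre of the yellow cap's bar grip: bar 56 mm long (cap's x), 12 wide (y), 34 high, on a loose round cap 72 mm across, 31 high, 0.12 kg; bar top 17 mm above this point, flat cap top 17 below; z up. Black stripe along +x. Starts 127 mm above the jar's origin, x 8 to 27 deg anticlockwise of the jar's x; clockwise it jams there. Turns easily, 2 mm side play.
- jar: Canister with the yellow cap, fixed: 84 mm aluminium cylinder on a black 124 mm round base, shoulder 104 mm across, 70 mm above the bench. Origin: centre of underside, under the cap's axis; z up. Red mark on the shoulder along +x: the dropped cap turns clockwise under the threads, at constant height, to a stop with its stripe here (0 deg): closed.
- drop_mark (a point): Green mark on that canister's shoulder, 45 mm from the axis, 62.5 deg anticlockwise of the red mark. With the cap's stripe here (anywhere 45 to 80 deg from red; a stop bars going further) its three lugs meet the gaps: let loose it falls 10 mm, or can be lowered with almost no force, until its skirt rests on the shoulder (grip centre 117 mm above the jar's origin).
- spare_cap_stripe (a point): Striped end of the bar grip of the white cap, 28 mm from its axis and half-way up the bar. Same shape as the yellow cap, already closed, on a second identical canister fixed to the bench. To be left alone.
Things that resemble listed ones, but are neither listed nor needed, are in the scene too. What is meant by the part that bears cap_grip is not orange or pink, and is the larger of those in its own colour.

How it is judged:
By the outcome, as a careful person would: the job done as asked, in the order asked, and still so for the second after the job is handed in, with the robot touching nothing.
It also fails if it takes over 35 s, if anything falls off the work surface, if the arm or the gripper's body presses on something with over 40 N, if the wrist force passes 120 N, or if a joint passes its speed limit or range.

ROBOT

A 6-joint arm with a two-finger parallel gripper is mounted at the origin on a cart in front of the work surface, level with it; the furniture and walls round the work are solid. World frame = base frame: x ahead of the robot, y to its left, z up, the work surface at z = 0. Lengths are in mm, angles in rad, forces in N, time in s.
With the tool pointing down it reaches from about 250 to 775 mm from the base axis. Payload 4 kg.
Tool frame: the origin (TCP) lies at the very end of the fingers, on their centre line; the grasp point (between the pads) lies 19 mm behind it; z points along the fingers, y is the direction in which the jaws open and shut (so a half turn about z gives the same grasp; the last joint's range is limited). The gripper opens to 94 mm and grips with 3 to 60 N. Pads are 16 mm wide; open, the fingers measure 119 mm over their backs; the gripper's body (75 mm by 177 mm) begins 78 mm behind the grasp point.
Start: joints at [1.022, 0.087, 1.371, -0, 1.684, -0.103], TCP at [237.161, 496.261, 205.506] pointing down, gripper open.
Joint ranges: [-3.1, 3.1], [-0.76, 2.03], [0.27, 2.55], [-1.08, 4.22], [0.17, 2.65], [-2.57, 2.57]. Speed limits (rad/s): [2.79, 2.79, 3.14, 3.14, 3.14, 3.14].

INTERFACE

Orientations are given as a rotation vector (axis times angle).
In Python, from rig import r gives the robot as it stands.
- The arm moves only by the tool apply_moves, never from a script. Its argument "steps" is one flat list of numbers, 5 for each row, row after row: the opening, from 0 (shut) to 1 (fully open), then the shift along the tool's x, y, z in mm, then the turn about the tool's z in rad. In form: [fingers, tx, ty, tz, spin, fingers, tx, ty, tz, spin, ...]. A call has 1 to 8 rows; each row is the pose to reach, as a shift and turn from the pose commanded when the call began, along the tool's axes at that moment; what a row does not reach only later rows make up. A row lasts 1/10 s, in which the tool goes at most 50 mm and 8.59 degrees, less where a joint would pass 70% of its speed; a pose out of reach is approached as far as the arm can. A call with a gripper value outside its range is refused whole. The fingers move at their own pace and stop on an object; "force" is the grip in N (left out, the last holds). Time passes only in rows, so rows that repeat a pose let the fingers close. It gives the time, the measured TCP pose, the force and the opening at its end, in the units of the state.
- r.get_obs(): the state, without advancing time (a new reading comes with each control period).
- r.grab_frame(name): name is "scene" or "top"; returns a dict with "color" (400x640x3 uint8, red, green, blue), "K" (3x3 intrinsics, pixels), "distortion" ([k1, k2, p1, p2, k3] as OpenCV has them; the pictures are not rectified), "extrinsics" (4x4, takes a point from camera to world coordinates). Camera axes: x right, y up, looking along -z (the intrinsics and any distortion apply to the point x, -y, -z); pixel columns grow to the right and rows downward; lengths in mm; the calibration is good to about 2 mm. A picture is of the moment at which its call begins. There is no depth.
- r.sign_off(): hands the job in, once; it reports no verdict.
Trained networks look in a picture, given as the dict that the camera call returned (one of the last four; its "shot" number tells which), for a name from the list of things; names that differ only in an ending like _2 or _b are one class to them, and where a whole thing is asked for, a point or a joint stands for the part that bears it (a point fixed in the world has none). Each returns a list of dicts, best first, with "confidence" (0 to 1); they miss things now and then, are a little off and sometimes report something else, mostly with a low value. They report only what shows in the picture. A call takes as long as a camera call. They do not tell look-alikes from the thing itself.
- r.search_frame(picture, thing): "pixel" ([row, column] in pixels, amid what is visible of it).
- r.trace(picture, thing): "pixels" (400x640 bool, what is visible of it) and "pixel" ([row, column] in pixels, amid what is visible of it).
The state is a dict: "time": time; "joints": joint angles; "qvel": joint speeds; "joint_torque": joint torques, N m; "tcp_pos": TCP position; "orientation": TCP orientation; "wrist_force": force on the tool from outside, world axes, zero at the start; "ft_torque": the same for the moment, N m; "grip_width": finger opening in mm.
Only numpy, scipy, OpenCV 4.12 (cv2) and the standard library are available. Lean on these libraries where they do the work, as an engineer would, in place of code of your own. Each camera call takes 0.05 s, during which the arm holds its last target.

## Working session

There is one attempt and no reset: what is moved stays moved. The work goes in short steps, Python scripts to look and compute and a tool call to move; the robot and the scene stay as the last step left them, time stands still between calls to the robot, and variables do not carry over. Pictures are saved under pics/ and viewed, and the job is handed in when it is done.

Besides the shell and the picture viewer there is one more tool, called after "Request:" by a JSON object that holds its "method" and its "body". apply_moves: Moves the arm, as the interface text tells. Its arguments: {"type":"object","properties":{"steps":{"type":"array","items":{"type":"number"}},"force":{"type":"number"}},"required":["steps"]}

```bash
ls; mkdir -p pics; python3 - <<'E'
from rig import r
import cv2,json,pickle
o=r.get_obs(); print(o)
for n in("scene","top"):
    f=r.grab_frame(n); cv2.imwrite(f"pics/{n}0.png",f["color"][:,:,::-1]); print(n,f["K"],f["distortion"],f["extrinsics"])
    pickle.dump(f,open(f"{n}0.pkl","wb"))
    for t in("cap_grip","jar","drop_mark","spare_cap_stripe"):
        print(t,[(d["pixel"],round(d["confidence"],2)) for d in r.search_frame(f,t)])
print(r.get_obs()["time"])
E
```

```text
pics
{'time': 0.0, 'joints': array([ 1.02190005e+00,  8.79792092e-02,  1.37226049e+00, -2.10267710e-05,
        1.68358724e+00, -1.03101748e-01]), 'qvel': array([ 0.00157836, -0.00143957,  0.00162966, -0.00062059, -0.00284342,
        0.00039927]), 'joint_torque': array([-1.43342877e-03, -3.40182924e+01, -3.02424216e+01,  7.15101860e-02,
        3.31409101e-02, -1.89282378e-04]), 'tcp_pos': array([236.86916842, 495.76996064, 204.28778844]), 'orientation': array([-0.69431774, -3.06319199,  0.00333453]), 'wrist_force': array([-0.07513847, -0.36335467, -0.2509612 ]), 'ft_torque': array([-0.02826917, -0.02278457,  0.0058664 ]), 'grip_width': 93.64251103476384}
scene [[475.50576116   0.         311.7121542 ]
 [  0.         475.50576116 196.20477187]
 [  0.           0.           1.        ]] [-0.04783502  0.          0.          0.          0.        ] [[ 8.86399836e-01  2.61631983e-01 -3.81895322e-01  1.05358434e+02]
 [-4.62874581e-01  4.89311596e-01 -7.39135498e-01 -1.01521569e+03]
 [-6.51567670e-03  8.31939221e-01  5.54828513e-01  8.91563053e+02]
 [ 0.00000000e+00  0.00000000e+00  0.00
[... 217 characters left out ...]
[157.2, 230.7], 0.75)]
top [[501.22158591   0.         319.1785365 ]
 [  0.         501.22158591 202.84091239]
 [  0.           0.           1.        ]] [-0.02855363  0.          0.          0.          0.        ] [[-2.21887992e-03  9.95029912e-01 -9.95517510e-02  4.76960856e+02]
 [-9.99963182e-01 -1.38256959e-03  8.46896329e-03  4.79003035e+01]
 [ 8.28923457e-03  9.95668773e-02  9.94996344e-01  1.89069926e+03]
 [ 0.00000000e+00  0.00000000e+00  0.00000000e+00  1.00000000e+00]]
cap_grip [([219.0, 422.9], 0.75), ([183.4, 334.6], 0.73), ([250.5, 419.4], 0.66), ([159.1, 350.7], 0.46)]
jar [([250.9, 410.9], 0.91)]
drop_mark [([251.2, 404.6], 0.87)]
spare_cap_stripe [([242.2, 218.7], 0.92)]
0.5
```

View pics/scene0.png

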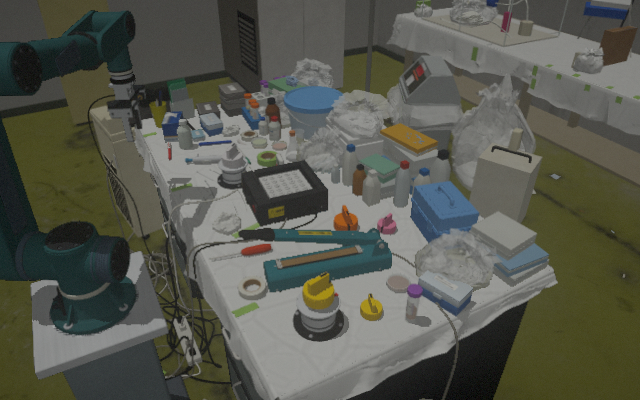

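View pics/top0.png

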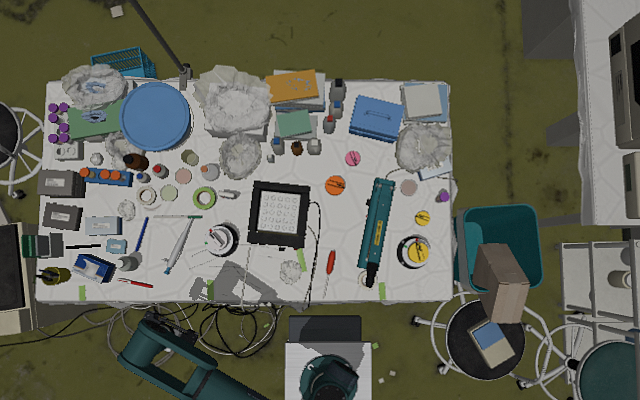

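```bash
python3 - <<'E'
import cv2
a=cv2.imread("pics/scene0.png");b=cv2.imread("pics/top0.png")
cv2.imwrite("pics/s0c.png",cv2.resize(a[240:360,260:420],None,fx=5,fy=5,interpolation=cv2.INTER_CUBIC))
cv2.imwrite("pics/t0c.png",cv2.resize(b[200:300,360:480],None,fx=6,fy=6,interpolation=cv2.INTER_CUBIC)[:600])
E
```

```text
(no output)
```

View pics/s0c.png

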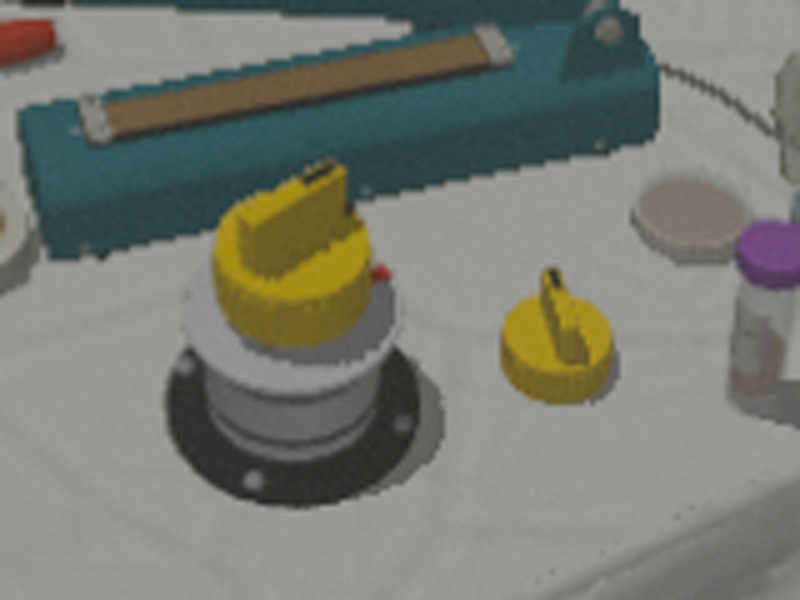

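View pics/t0c.png

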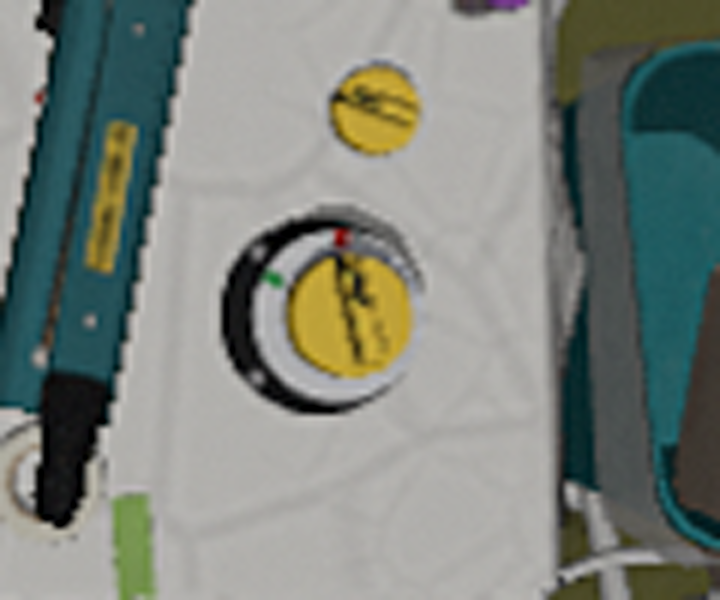

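The yellow-capped canister is at (row 305, col 318) in "scene" and (252, 418) in "top". The red mark is at top (239.5, 417) and the green one at (246, 405). A smaller yellow decoy cap lies beside it. Next I measure these.

```bash
cat > h.py <<'E'
import numpy as np,cv2,pickle
from scipy.optimize import least_squares
def ray(f,uv):
    p=cv2.undistortPoints(np.array([[uv]],float),np.array(f["K"]),np.array(f["distortion"]))[0,0]
    E=np.array(f["extrinsics"]); d=E[:3,:3]@np.array([p[0],-p[1],-1.]); return E[:3,3],d/np.linalg.norm(d)
def plane(f,uv,z):
    c,d=ray(f,uv); return c+d*(z-c[2])/d[2]
def tri(obs):
    A=np.zeros((3,3));b=np.zeros(3)
    for f,uv in obs:
        c,d=ray(f,uv);P=np.eye(3)-np.outer(d,d);A+=P;b+=P@c
    x=np.linalg.solve(A,b); return x,[np.linalg.norm((np.eye(3)-np.outer(d,d))@(x-c)) for c,d in [ray(*o) for o in obs]]
def proj(f,P):
    E=np.linalg.inv(np.array(f["extrinsics"]));q=(E[:3,:3]@np.atleast_2d(P).T).T+E[:3,3];q=q*[1,-1,-1]
    return cv2.projectPoints(q.reshape(-1,1,3),np.zeros(3),np.zeros(3),np.array(f["K"]),np.array(f["distortion"]))[0].reshape(-1,2)
E
python3 - <<'E'
from h import *
s=pickle.load(open("scene0.pkl","rb"));t=pickle.load(open("top0.pkl","rb"))
def S(X,Y): return ((X+.5)/5-.5+260,(Y+.5)/5-.5+240)
def T(X,Y): return ((X+.5)/6-.5+360,(Y+.5)/6-.5+200)
red=tri([(s,S(380,273)),(t,T(342,238))]);print("red",red)
st=tri([(s,S(318,172)),(t,T(343,258))]);print("stripe top",st)
print("red@70",plane(t,T(342,238),71),plane(s,S(380,273),71)); g=plane(t,T(274,279),70.5);print("green@70",g)
# yellow mask in top, cap circle
for n,f in(("s",s),("t",t)):
    h=cv2.cvtColor(f["color"],cv2.COLOR_RGB2HSV);m=cv2.inRange(h,(20,120,60),(35,255,255))
    k,l,sts,c=cv2.connectedComponentsWithStats(m)
    for i in range(1,k):
        if sts[i,4]>60: print(n,sts[i],c[i])
print("capcentre",plane(t,T(350,315),110), plane(t,T(350,315),144))
# base disc/shoulder
print("base L,T,B", plane(t,T(222,315),5),plane(t,T(318,414),5))
print("shoulder L", plane(t,T(252,318),70),plane(t,T(330,400),70))
E
```

```text
red (array([ 525.71539973, -321.2141414 ,   70.93901944]), [np.float64(0.11516790372570145), np.float64(0.11516790372568113)])
stripe top (array([ 506.73008902, -306.34205735,  133.09767322]), [np.float64(6.082510184989276), np.float64(6.082510184989147)])
red@70 [ 525.60955331 -321.15111469   71.        ] [ 525.79445882 -321.30322588   71.        ]
green@70 [ 500.99761821 -279.47689112   70.5       ]
s [149 101  17  27 255] [158.05490196 112.22352941]
s [   2  107  119  129 8018] [ 59.04889    169.65228236]
s [381 123  57  29 682] [407.91642229 136.31524927]
s [  493   175   147   225 19449] [583.12982673 314.3263921 ]
s [268 206  16  12 139] [275.64028777 211.77697842]
s [ 35 218  23  13  91] [ 45.08791209 224.41758242]
s [298 231  34   4 101] [313.26732673 232.68316832]
s [303 273  31  36 858] [318.31235431 292.10606061]
s [   0  280   76  120 3861] [ 22.23802124 352.87490287]
s [360 294  22  27 408] [370.78676471 308.7622549 ]
s [162 358  16  11  78] [169.56410256 364.08974359]
s [184 378  28  22 280] [196.58571429 390.03928571]
t [53  0 13 12 67] [59.53731343  4.79104478]
t [   
[... 2557 characters left out ...]
895]
t [166 353  32  30 262] [182.80152672 368.14885496]
t [216 356  43  31 368] [238.04891304 369.72282609]
t [404 360  10  21  78] [408.02564103 368.82051282]
t [449 369  63  31 444] [479.17117117 388.50900901]
t [412 372  39  28 200] [429.04  388.025]
t [437 377  20  19  87] [445.90804598 385.43678161]
t [150 383  20  17 116] [158.74137931 393.14655172]
t [400 386  13  14  64] [405.5625  393.53125]
capcentre [ 479.12945425 -317.04940937  110.        ] [ 479.08804786 -310.08119722  144.        ]
base L,T,B [ 479.51352663 -258.22137187    5.        ] [ 417.81686896 -317.26184611    5.        ]
shoulder L [ 477.56523097 -265.80616936   70.        ] [ 428.20497825 -312.09563695   70.        ]
```

```bash
cat > ov.py <<'E'
from h import *
def rot(a): return np.array([[np.cos(a),-np.sin(a)],[np.sin(a),np.cos(a)]])
def wires(c,capyaw,jaryaw,zg,capc=None):
    capc=c if capc is None else capc
    W=[];th=np.linspace(0,2*np.pi,80)
    circ=lambda ctr,r,z:np.c_[ctr[0]+r*np.cos(th),ctr[1]+r*np.sin(th),np.full(80,z)]
    W+= [(circ(c,62,4),(255,0,255)),(circ(c,52,70),(255,255,0)),(circ(capc,36,zg-17),(255,255,255)),(circ(capc,36,zg-48),(200,200,200))]
    for z in(zg+17,zg-17):
        q=np.array([[28,6],[-28,6],[-28,-6],[28,-6],[28,6]],float)@rot(capyaw).T+capc
        W.append((np.c_[q,np.full(5,z)],(0,0,255)))
    for a,col in((0,(0,0,255)),(np.radians(62.5),(0,200,0))):
        p=np.array([[39,0],[51,0]])@rot(jaryaw+a).T+c;W.append((np.c_[p,[70.5]*2],col))
    return W
def draw(f,W,box,s):
    x0,y0,x1,y1=box;im=cv2.resize(f["color"][y0:y1,x0:x1,::-1],None,fx=s,fy=s,interpolation=cv2.INTER_CUBIC).copy()
    im=cv2.convertScaleAbs(im,alpha=1.3)
    for P,col in W:
        uv=(proj(f,P)-[x0,y0]+.5)*s-.5
        cv2.polylines(im,[np.round(uv*8).astype(int)],False,col,1,cv2.LINE_AA,3)
    return im
E
python3 - <<'E'
from ov import *
s=pickle.load(open("scene0.pkl","rb"));t=pickle.load(open("top0.pkl","rb"))
W=wires(np.array([480,-319.]),np.radians(12),np.radians(-1.5),127)
a=draw(s,W,(285,260,355,345),7)[:595];b=draw(t,W,(385,225,440,280),9)[:595]
cv2.imwrite("pics/ovs.png",a);cv2.imwrite("pics/ovt.png",b)
E
```

```text
(no output)
```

View pics/ovs.png

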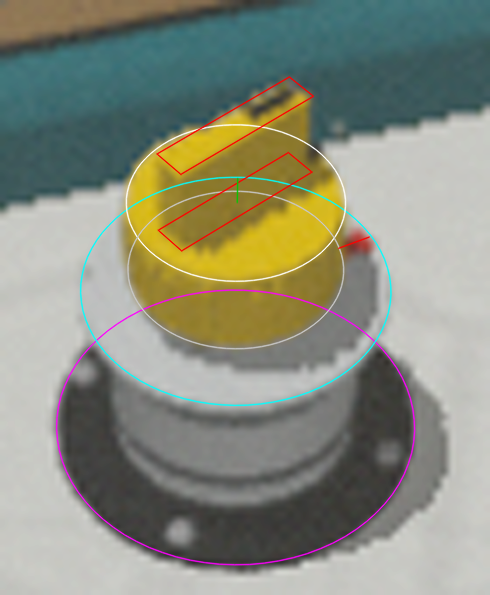

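View pics/ovt.png

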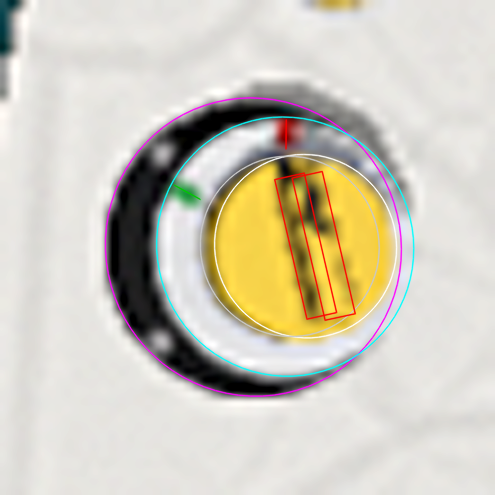

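The model overlay fits both views: jar axis about (480, -318.5), jar yaw about -1.5°, cap yaw about 12° and grip height 127. Now I move over it.

```bash
cat > mv.py <<'E'
from rig import r
import numpy as np,sys
from scipy.spatial.transform import Rotation as R
def to(x,y,z,yaw_y):
    o=r.get_obs();M=R.from_rotvec(o["orientation"]).as_matrix();p=o["tcp_pos"]
    yy=np.degrees(np.arctan2(M[1,1],M[0,1]))
    print("t",o["time"],"p",p.round(1),"yawY",yy.round(2),"tilt",M[:,2].round(4),"F",o["wrist_force"].round(2),"T",o["ft_torque"].round(2),"w",round(o["grip_width"],1),"q6",o["joints"][5].round(2))
    print("shift",(M.T@(np.array([x,y,z])-p)).round(1),"spin",np.radians(-(yaw_y-yy)).round(3))
if __name__=="__main__": to(*map(float,sys.argv[1:]))
E
python3 mv.py 480 -318.5 210 -78
```

```text
t 0.5 p [237.1 496.2 205.5] yawY 64.46 tilt [-0.  0. -1.] F [ 0.42 -1.18  0.09] T [0.02 0.03 0.03] w 93.9 q6 -0.1
shift [-570.4 -630.4   -4.5] spin 2.486
```

Request:
{"method": "apply_moves", "body": {"steps": [0.8,-570,-630,-30,2.486,0.6,-570,-630,-30,2.486,0.45,-570,-630,-30,2.486,0.45,-570,-630,-30,2.486,0.45,-570,-630,-30,2.486,0.45,-570,-630,-30,2.486,0.45,-570,-630,-30,2.486,0.45,-570,-630,-30,2.486], "force": 25}}

```text
time: 1.3
tcp_pos: [351.4, 111.4, 220.1]
orientation: [2.308, 2.129, 0.003]
wrist_force: [1.0, 0.5, 0.8]
grip_width: 42.6
```

```bash
python3 mv.py 480 -318.5 210 -78
```

```text
t 1.3 p [351.4 111.4 220.1] yawY -4.62 tilt [ 1.8e-03  4.0e-04 -1.0e+00] F [0.98 0.54 0.81] T [-0.02  0.04 -0.04] w 42.6 q6 0.23
shift [-418.1  162.7   10.2] spin 1.281
```

Request:
{"method": "apply_moves", "body": {"steps": [0.45,-418,163,5,1.281,0.45,-418,163,5,1.281,0.45,-418,163,5,1.281,0.45,-418,163,5,1.281,0.45,-418,163,5,1.281,0.45,-418,163,5,1.281,0.45,-418,163,5,1.281,0.45,-418,163,5,1.281]}}

```text
time: 2.1
tcp_pos: [468.5, -271.5, 215.2]
orientation: [3.109, 0.452, 0.001]
wrist_force: [1.9, 0.1, -0.0]
grip_width: 42.3
```

```bash
python3 mv.py 480 -318.5 190 -78
```

```text
t 2.1 p [ 468.5 -271.5  215.2] yawY -73.44 tilt [ 7.e-04 -0.e+00 -1.e+00] F [ 1.91  0.07 -0.  ] T [-0.02  0.16  0.01] w 42.3 q6 0.65
shift [-2.4 48.3 25.3] spin 0.08
```

Request:
{"method": "apply_moves", "body": {"steps": [0.45,-2.4,48.3,5,0.08,0.45,-2.4,48.3,15,0.08,0.45,-2.4,48.3,25,0.08,0.45,-2.4,48.3,25,0.08]}}

```text
time: 2.5
tcp_pos: [479.2, -314.6, 188.0]
orientation: [-3.12, -0.34, 0.004]
wrist_force: [0.1, -0.9, 0.3]
grip_width: 42.4
```

```bash
python3 mv.py 480 -318.5 114 -78; python3 - <<'E'
from rig import r
import cv2,pickle,time
from ov import *
for n in("scene","top"):
    f=r.grab_frame(n);pickle.dump(f,open(f"{n}1.pkl","wb"))
    W=wires(np.array([480,-318.5]),np.radians(12),np.radians(-1.5),127)
    b=(275,225,365,345) if n=="scene" else (380,215,450,285)
    cv2.imwrite(f"pics/{n}1.png",draw(f,W,b,5 if n=="scene" else 8))
E
```

```text
t 2.5 p [ 479.2 -314.6  188. ] yawY -77.57 tilt [-0.003  0.003 -1.   ] F [ 0.1  -0.94  0.3 ] T [ 0.02  0.18 -0.02] w 42.4 q6 0.67
shift [ 0.2  4.2 74. ] spin 0.008
```

View pics/scene1.png

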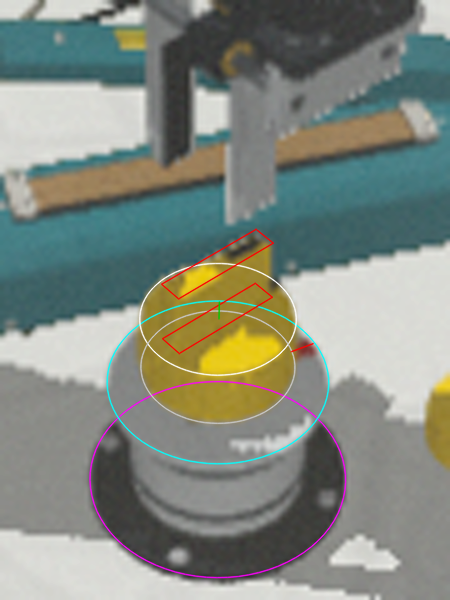

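View pics/top1.png

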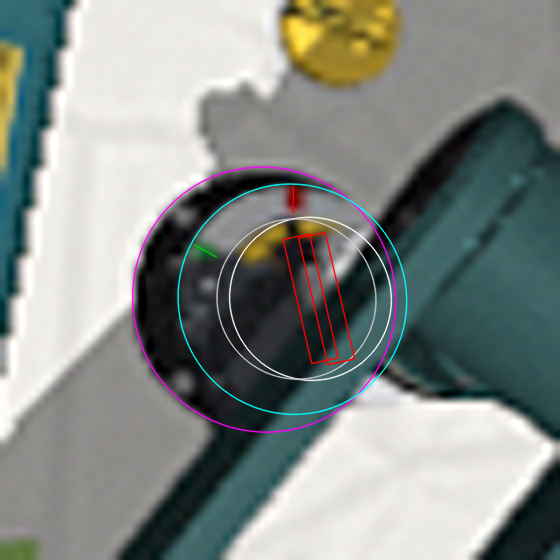

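The fingers are over the bar, and the model still matches the cap in both views.

```bash
python3 mv.py 480 -318.5 114 -78
```

```text
t 2.6 p [ 480.  -314.7  190.4] yawY -77.53 tilt [ 2.e-04  3.e-04 -1.e+00] F [0.46 0.01 0.51] T [-0.03  0.12 -0.03] w 42.0 q6 0.67
shift [-0.8  3.7 76.4] spin 0.008
```

Request:
{"method": "apply_moves", "body": {"steps": [0.45,-0.8,3.7,20,0.008,0.45,-0.8,3.7,40,0.008,0.45,-0.8,3.7,60,0.008,0.45,-0.8,3.7,70,0.008,0.45,-0.8,3.7,76,0.008,0.45,-0.8,3.7,76,0.008]}}

```text
time: 3.2
tcp_pos: [480.2, -319.5, 114.3]
orientation: [-3.124, -0.327, -0.0]
wrist_force: [0.7, -0.3, 0.1]
grip_width: 42.2
```

```bash
python3 mv.py 480 -318.5 114 -78; python3 - <<'E'
from rig import r
from ov import *
n="scene"
f=r.grab_frame(n)
b=(275,225,365,345)
cv2.imwrite(f"pics/{n}2.png",draw(f,[],b,5))
E
python3 mv.py 480 -318.5 114 -78
```

```text
t 3.2 p [ 480.2 -319.5  114.3] yawY -78.05 tilt [ 1.e-04  1.e-04 -1.e+00] F [ 0.74 -0.32  0.09] T [-0.03  0.19 -0.08] w 42.2 q6 0.68
shift [ 0.  -1.   0.3] spin -0.001
t 3.25 p [ 480.5 -319.9  115. ] yawY -78.06 tilt [ 1.1e-03 -7.0e-04 -1.0e+00] F [0.08 0.07 0.42] T [-0.05  0.15 -0.02] w 41.8 q6 0.68
shift [-0.2 -1.4  1. ] spin -0.001
```

View pics/scene2.png

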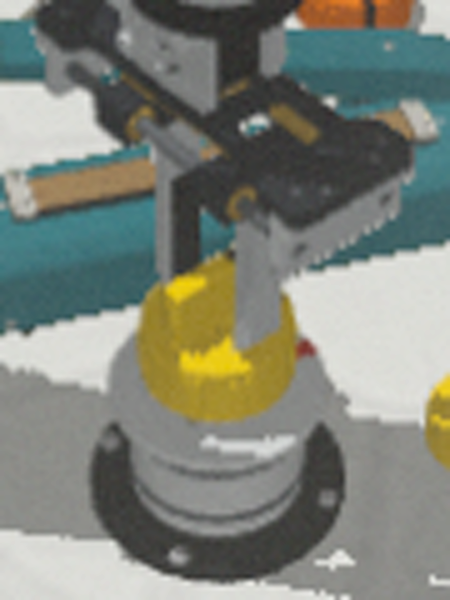

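The fingers straddle the bar, so I close them.

Request:
{"method": "apply_moves", "body": {"steps": [0.05,0,-1,0,0,0.05,0,-1,0,0,0.05,0,-1,0,0,0.05,0,-1,0,0,0.05,0,-1,0,0,0.05,0,-1,0,0], "force": 25}}

```text
time: 3.85
tcp_pos: [480.0, -319.3, 114.4]
orientation: [3.124, 0.326, 0.001]
wrist_force: [1.2, -0.2, 2.3]
grip_width: 12.0
```

```bash
python3 mv.py 480 -318.5 114 -29
```

```text
t 3.85 p [ 480.  -319.3  114.4] yawY -78.1 tilt [ 5.e-04 -4.e-04 -1.e+00] F [ 1.16 -0.25  2.32] T [-0.04  0.1  -0.  ] w 12.0 q6 0.68
shift [ 0.1 -0.7  0.4] spin -0.857
```

Request:
{"method": "apply_moves", "body": {"steps": [0.05,0,0,0,-0.05,0.05,0,0,0,-0.12,0.05,0,0,0,-0.19,0.05,0,0,0,-0.26,0.05,0,0,0,-0.33,0.05,0,0,0,-0.4,0.05,0,0,0,-0.45,0.05,0,0,0,-0.45]}}

```text
time: 4.65
tcp_pos: [480.2, -319.1, 114.4]
orientation: [2.973, 1.015, 0.001]
wrist_force: [1.8, 0.1, 1.2]
grip_width: 12.0
```

```bash
python3 mv.py 480 -318.8 114 -29
```

```text
t 4.65 p [ 480.2 -319.1  114.4] yawY -52.31 tilt [ 7.e-04 -0.e+00 -1.e+00] F [1.84 0.11 1.2 ] T [ 0.    0.08 -0.03] w 12.0 q6 0.23
shift [ 0.  -0.3  0.4] spin -0.407
```

Request:
{"method": "apply_moves", "body": {"steps": [0.05,0,0,0,-0.05,0.05,0,0,0,-0.12,0.05,0,0,0,-0.19,0.05,0,0,0,-0.26,0.05,0,0,0,-0.33,0.05,0,0,0,-0.4,0.05,0,0,0,-0.407,0.05,0,0,0,-0.407]}}

```text
time: 5.45
tcp_pos: [479.7, -318.9, 113.7]
orientation: [-2.708, -1.592, 0.0]
wrist_force: [0.2, -1.1, 0.0]
grip_width: 11.8
```

```bash
python3 mv.py 480 -318.8 104 -29;python3 - <<'E'
from rig import r
from ov import *
n="scene"
f=r.grab_frame(n)
b=(275,225,365,345)
W=wires(np.array([480,-318.5]),np.radians(61),np.radians(-1.5),127)
cv2.imwrite(f"pics/{n}3.png",draw(f,W,b,5))
E
```

```text
t 5.45 p [ 479.7 -318.9  113.7] yawY -29.1 tilt [-6.e-04  6.e-04 -1.e+00] F [ 0.15 -1.12  0.04] T [-0.01  0.11 -0.05] w 11.8 q6 -0.18
shift [0.2 0.2 9.7] spin -0.002
```

View pics/scene3.png

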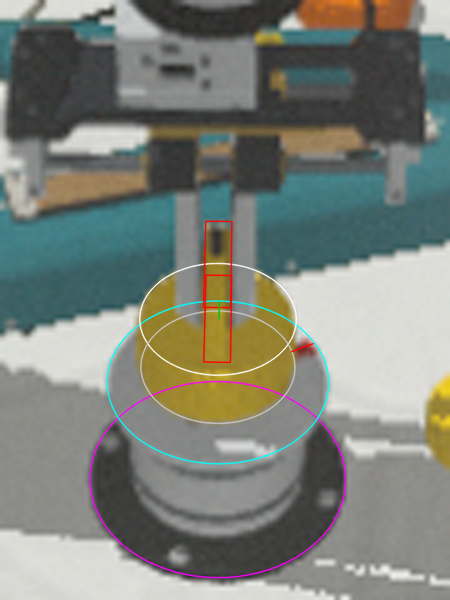

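The cap turned with the gripper to yaw 61° and is still high. Next I lower it 10 mm.

Request:
{"method": "apply_moves", "body": {"steps": [0.05,0,0,2,0,0.05,0,0,4,0,0.05,0,0,6,0,0.05,0,0,8,0,0.05,0,0,9.5,0,0.05,0,0,9.5,0]}}

```text
time: 6.1
tcp_pos: [479.9, -319.0, 104.6]
orientation: [-2.707, -1.594, -0.0]
wrist_force: [-0.3, -0.1, -1.3]
grip_width: 12.0
```

```bash
python3 mv.py 480 -318.8 104 -29;python3 - <<'E'
from rig import r
from ov import *
n="scene"
f=r.grab_frame(n)
b=(275,225,365,345)
W=wires(np.array([480,-318.5]),np.radians(61),np.radians(-1.5),117)
cv2.imwrite(f"pics/{n}4.png",draw(f,W,b,5))
E
```

```text
t 6.1 p [ 479.9 -319.   104.6] yawY -29.0 tilt [ 1.e-04  1.e-04 -1.e+00] F [-0.32 -0.07 -1.33] T [-0.04  0.07 -0.01] w 12.0 q6 -0.18
shift [ 0.2 -0.   0.6] spin 0.0
```

View pics/scene4.png

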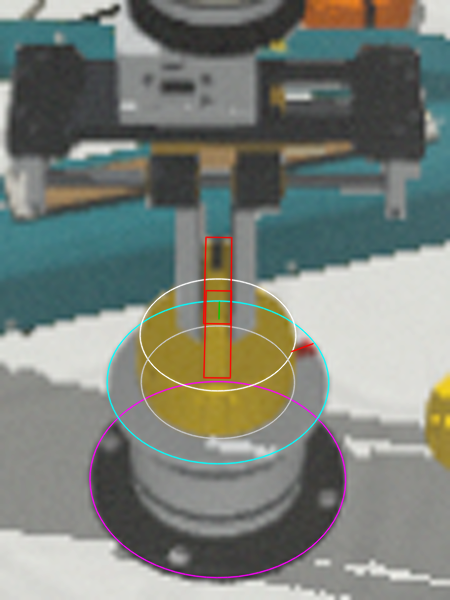

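The cap came down with no resistance. I'll let it loose briefly so it settles on the shoulder, then grip it again.

Request:
{"method": "apply_moves", "body": {"steps": [0.25,0,0,0,0,0.25,0,0,0,0,0.25,0,0,0,0,0.05,0,0,0,0,0.05,0,0,0,0,0.05,0,0,0,0,0.05,0,0,0,0]}}

```text
time: 6.85
tcp_pos: [479.9, -319.1, 104.7]
orientation: [2.707, 1.595, 0.0]
wrist_force: [-0.2, -1.0, 0.8]
grip_width: 11.8
```

```bash
python3 mv.py 480 -318.8 104 -91.5;python3 - <<'E'
from rig import r
from ov import *
n="scene"
f=r.grab_frame(n)
b=(275,225,365,345)
W=wires(np.array([480,-318.5]),np.radians(61),np.radians(-1.5),117)
cv2.imwrite(f"pics/{n}5.png",draw(f,W,b,5))
E
```

```text
t 6.85 p [ 479.9 -319.1  104.7] yawY -28.99 tilt [ 1.e-04 -0.e+00 -1.e+00] F [-0.17 -1.02  0.78] T [-0.09  0.12  0.03] w 11.8 q6 -0.18
shift [ 0.3 -0.1  0.7] spin 1.091
```

View pics/scene5.png

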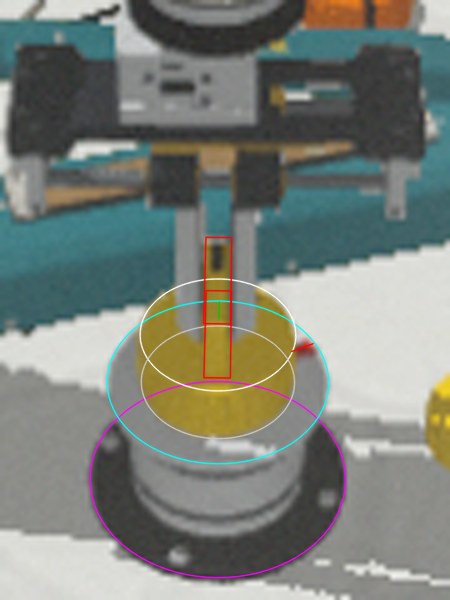

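The cap sits at the 117 height. Now I turn it clockwise.

Request:
{"method": "apply_moves", "body": {"steps": [0.05,0,0,0,0.05,0.05,0,0,0,0.13,0.05,0,0,0,0.21,0.05,0,0,0,0.29,0.05,0,0,0,0.37,0.05,0,0,0,0.45,0.05,0,0,0,0.5,0.05,0,0,0,0.5]}}

```text
time: 7.7
tcp_pos: [480.0, -319.1, 104.7]
orientation: [3.017, 0.876, 0.0]
wrist_force: [-0.1, -0.2, 0.9]
grip_width: 11.3
```

```bash
python3 mv.py 480 -318.8 104 -91.5
```

```text
t 7.7 p [ 480.  -319.1  104.7] yawY -57.63 tilt [ 2.e-04 -0.e+00 -1.e+00] F [-0.11 -0.19  0.94] T [-0.07  0.1  -0.02] w 11.3 q6 0.32
shift [ 0.2 -0.2  0.7] spin 0.591
```

Request:
{"method": "apply_moves", "body": {"steps": [0.05,0,0,0,0.05,0.05,0,0,0,0.13,0.05,0,0,0,0.21,0.05,0,0,0,0.29,0.05,0,0,0,0.37,0.05,0,0,0,0.45,0.05,0,0,0,0.5,0.05,0,0,0,0.5]}}

```text
time: 8.5
tcp_pos: [479.9, -319.1, 104.7]
orientation: [3.14, 0.103, 0.0]
wrist_force: [-0.1, 0.2, 0.1]
grip_width: 11.6
```

```bash
python3 mv.py 480 -318.8 104 -91.5
```

```text
t 8.5 p [ 479.9 -319.1  104.7] yawY -86.23 tilt [ 1.e-04 -0.e+00 -1.e+00] F [-0.06  0.2   0.13] T [-0.04  0.15 -0.03] w 11.6 q6 0.82
shift [ 0.1 -0.3  0.7] spin 0.092
```

Now I creep to the stop, watching the torque.

Request:
{"method": "apply_moves", "body": {"steps": [0.05,0,0,0,0.03,0.05,0,0,0,0.05,0.05,0,0,0,0.07,0.05,0,0,0,0.08,0.05,0,0,0,0.08]}}

```text
time: 9.0
tcp_pos: [480.1, -319.3, 104.7]
orientation: [3.141, -0.024, 0.001]
wrist_force: [0.6, -1.2, 0.2]
grip_width: 11.8
```

```bash
python3 mv.py 480 -318.8 104 -91.5
```

```text
t 9.0 p [ 480.1 -319.3  104.7] yawY -90.86 tilt [ 6.e-04 -6.e-04 -1.e+00] F [ 0.61 -1.16  0.17] T [-0.14 -0.01  0.01] w 11.8 q6 0.9
shift [-0.2 -0.5  0.7] spin 0.011
```

Request:
{"method": "apply_moves", "body": {"steps": [0.05,0,0,0,0.02,0.05,0,0,0,0.03,0.05,0,0,0,0.03]}}

```text
time: 9.3
tcp_pos: [480.1, -319.4, 104.7]
orientation: [3.14, -0.071, 0.001]
wrist_force: [0.9, -0.7, -0.5]
grip_width: 11.8
```

```bash
python3 mv.py 480 -318.8 104 -91.5
```

```text
t 9.3 p [ 480.1 -319.4  104.7] yawY -92.58 tilt [ 6.e-04 -8.e-04 -1.e+00] F [ 0.89 -0.68 -0.47] T [-0.38 -0.11  0.34] w 11.8 q6 0.93
shift [-0.2 -0.6  0.7] spin -0.019
```

Tz has risen to 0.34 N m, so this looks like the stop. I press slightly further to confirm.

Request:
{"method": "apply_moves", "body": {"steps": [0.05,0,0,0,0.02,0.05,0,0,0,0.03,0.05,0,0,0,0.03]}}

```text
time: 9.6
tcp_pos: [480.1, -319.4, 104.8]
orientation: [3.139, -0.118, 0.001]
wrist_force: [1.5, -2.1, -0.6]
grip_width: 11.8
```

```bash
python3 mv.py 480 -318.8 104 -91.5
```

```text
t 9.6 p [ 480.1 -319.4  104.8] yawY -94.31 tilt [ 6.e-04 -8.e-04 -1.e+00] F [ 1.52 -2.09 -0.58] T [-0.54 -0.13  0.49] w 11.8 q6 0.96
shift [-0.2 -0.6  0.8] spin -0.049
```

Request:
{"method": "apply_moves", "body": {"steps": [0.05,0,0,0,0.02,0.05,0,0,0,0.03,0.05,0,0,0,0.03]}}

```text
time: 9.9
tcp_pos: [480.1, -319.3, 104.7]
orientation: [3.137, -0.165, 0.001]
wrist_force: [2.1, -3.4, 0.4]
grip_width: 12.4
```

```bash
python3 mv.py 480 -318.8 104 -91.5; python3 - <<'E'
from rig import r
from ov import *
for n in("scene","top"):
    f=r.grab_frame(n)
    b=(275,225,365,345) if n=="scene" else (380,215,450,285)
    W=wires(np.array([480,-318.5]),np.radians(-1.5),np.radians(-1.5),117)
    cv2.imwrite(f"pics/{n}6.png",draw(f,W,b,5))
E
```

```text
t 9.9 p [ 480.1 -319.3  104.7] yawY -96.03 tilt [ 6.e-04 -7.e-04 -1.e+00] F [ 2.11 -3.39  0.4 ] T [-0.66 -0.28  0.61] w 12.4 q6 0.99
shift [-0.2 -0.5  0.7] spin -0.079
```

View pics/scene6.png

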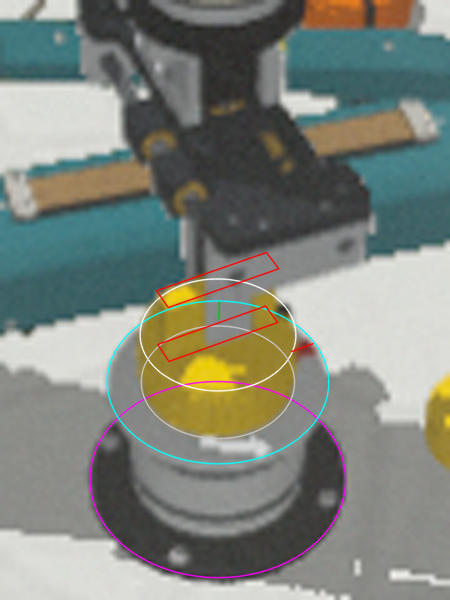

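The stop is confirmed: torque is up to 0.61 N m and the jaws are being pried open slightly. I open and lift straight up.

Request:
{"method": "apply_moves", "body": {"steps": [0.45,0,0,0,0,0.45,0,0,0,0,0.45,0,0,0,0,0.45,0,0,-20,0,0.45,0,0,-50,0,0.45,0,0,-90,0,0.45,0,0,-130,0,0.45,0,0,-130,0]}}

```text
time: 10.8
tcp_pos: [481.8, -320.3, 242.1]
orientation: [3.131, -0.165, 0.015]
wrist_force: [-0.3, -0.1, 0.6]
grip_width: 42.4
```

```bash
python3 mv.py 350 -50 240 -91.5
```

```text
t 10.8 p [ 481.8 -320.3  242.1] yawY -96.04 tilt [ 0.0095 -0.007  -0.9999] F [-0.32 -0.12  0.64] T [-0.03  0.16 -0.01] w 42.4 q6 0.99
shift [-159.5 -254.9   -1.1] spin -0.079
```

Then I move aside for a clear view.

Request:
{"method": "apply_moves", "body": {"steps": [0.45,-160,-255,-10,0,0.45,-160,-255,-10,0,0.45,-160,-255,-10,0,0.45,-160,-255,-10,0,0.45,-160,-255,-10,0,0.45,-160,-255,-10,0,0.45,-160,-255,-10,0]}}

```text
time: 11.5
tcp_pos: [345.2, -44.7, 244.7]
orientation: [-3.136, 0.156, -0.001]
wrist_force: [0.4, -0.8, 0.6]
grip_width: 42.2
```

```bash
python3 - <<'E'
from rig import r
from ov import *
for n in("scene","top"):
    f=r.grab_frame(n);pickle.dump(f,open(f"{n}7.pkl","wb"))
    b=(275,250,365,345) if n=="scene" else (380,215,450,285)
    W=wires(np.array([480,-318.5]),np.radians(-1.5),np.radians(-1.5),117)
    im=draw(f,W,b,4 if n=="scene" else 5);im0=draw(f,[],b,4 if n=="scene" else 5)
    cv2.imwrite(f"pics/{n}7.png",np.hstack([im0,im]))
    print(n,[(d["pixel"],round(d["confidence"],2)) for d in r.search_frame(f,"spare_cap_stripe")])
E
```

```text
scene [([153.1, 234.7], 0.68)]
top [([239.6, 218.4], 0.89)]
```

View pics/scene7.png

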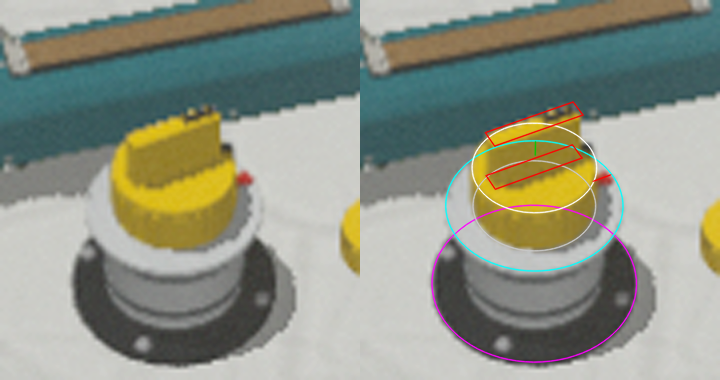

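View pics/top7.png

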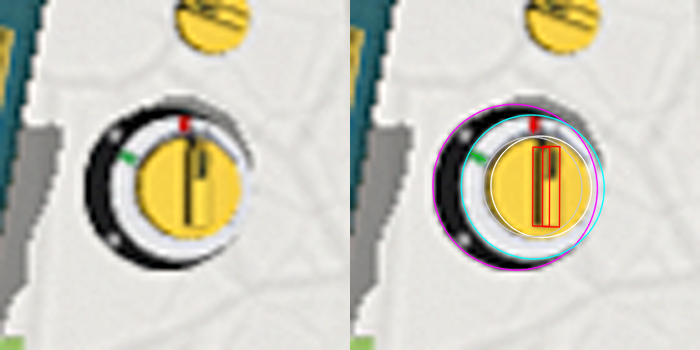

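The cap is down and its stripe lines up with the red mark in both views. The white-cap detection shifted by 3 px, so I check it.

```bash
python3 - <<'E'
from ov import *
im=[]
for n,b in(("scene",(205,130,265,195)),("top",(190,210,250,275))):
    im.append(np.hstack([draw(pickle.load(open(f"{n}{i}.pkl","rb")),[],b,4) for i in(0,7)]))
cv2.imwrite("pics/w.png",np.vstack(im))
E
```

```text
(no output)
```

View pics/w.png

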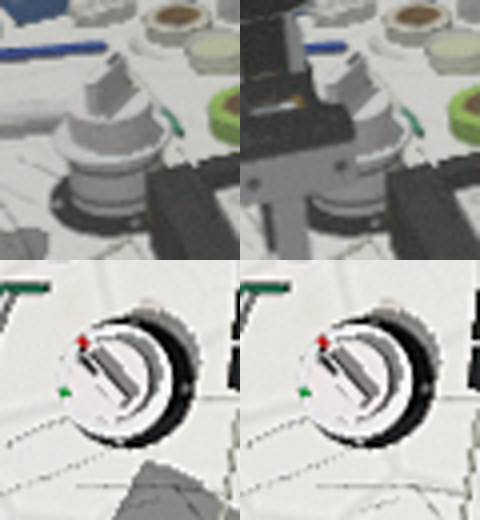

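The white cap is unchanged, so I hand the job in.

```bash
python3 -c "
from rig import r
print(r.sign_off(), r.get_obs()['time'])"
```

```text
the job is handed in; nothing more can be done
the job is handed in; nothing more can be done
```

The yellow cap is fully closed, and I handed the job in at about 11.7 s of the 35 s.

- **Turning back:** I gripped the bar and turned it about 49° anticlockwise, to the green mark, without lifting. I then lowered the cap 10 mm with almost no force and let go of it briefly so it settled on the shoulder.
- **Closing:** I turned it about 62° clockwise. The torque began to rise at the red mark, and I pressed on to 0.6 N m, where the bar started slipping in the jaws. I then let go and moved the arm clear.
- **Last checks:** Overlaying a model of the closed cap on both camera views showed it at the dropped height (grip centre 117 mm), with the stripe at the red mark to within a few degrees. Wrist forces stayed within a few newtons at every reading.
- **White cap:** The network's stripe position for it moved by about 3 px between first and last pictures. Comparing the pictures themselves, the top view shows it unchanged; in the scene view the gripper partly hides it.

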